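# Hook the spring rule over the test bar and lock it stretched

## Task

Take the spring-return hook rule from its parking rest, hook the end of its blade over the far edge of the grey test bar on the gauging bench and back away so that the blade draws out against its spring. Keep backing along the slotted plate until you feel the foot under the case find the slot, lower it fully home so that the rule is locked upright with the blade stretched across the bar, and only then let go. Go gently: do not press or pull hard on the bar or the slotted plate, and leave everything else on the table alone.

Things in the scene. Friction and masses are not known exactly. Their poses are not given: they have to be found in the camera images.
- rule: hook rule: black case 80 long (x), 30 wide (y), 55 high, 0.3 kg; grasp it across the 30 mm from above. Origin at the case's centre; x forward to the blade's end, z up. A flat blade (16 wide, 3 thick) leaves the front low down, its underside 21 mm below the origin. It starts with the flat underside of the case on the two bars of the rest, foot and hook hanging free.
- hook (a point): lower tip of the blade's hook, on the hook's inner (rearward) face. The hook is a 16 wide, 3 thick tab that hangs 20 mm down from the blade's underside; with the blade retracted the inner face is 90 mm ahead of the case centre (50 mm ahead of the case's front) and the tip 41 mm below the case centre
- foot (a point): centre of the underside of the rule's solid steel foot (12 long, 14 wide, 7 high) under the case: 20 mm behind (x = -20) and 34.5 mm below the case's centre. Fully home, the case's flat underside lies on the slotted plate and the foot is 7 mm down in the slot; the blade's pull then keeps it against the slot's front wall
- blade (a joint): how far the blade is drawn out of the case, m: 0 retracted, at most 0.066 (hard stop). The return spring pulls with about 2.5 N at 0 and 60 N/m more as it comes out (about 6 N at 0.058)
- rest: parking rest, fixed: two bars 80 long, 7 wide, 20 high, 25 mm apart between their centres, along its x. Origin at the table, centre; x is the way the parked rule's blade points
- bench: gauging bench, fixed: aluminium base 240 x 60 x 12 mm, origin at the centre of its underside (on the table), x along it from the slotted plate to the test bar (the rule must point the same way), z up. Carries the slotted plate (steel, 90 along x, 50 wide, top 32 mm above the table) and the test bar on a pedestal
- rail_mid (a point): nominal middle of the slotted plate, on its top (bench x = -53, y = 0, z = 32 mm). The plate's one slot, for the foot, is 16.5 mm along bench x, 22 mm across, 20 mm deep, at bench y = 0. The plate is clamped anywhere up to 18 mm either way along bench x from this point, with the slot in its middle: the slot must be found by feel (or seen)
- sample: the grey test bar, clamped on its pedestal: 40 along bench x, 100 across, 10 thick. Origin at the centre of its underside (26 mm above the table); axes as the bench's. Its top is 36 mm above the table, its far edge is at its x = +20 mm; below and beyond that edge is free space down to the 12 mm high base
- weight: bystander: steel weight, 38 diameter, 45 high; origin at the centre of its underside
- bowl: bystander: steel bowl, 110 across, 50 high; origin at the centre of its underside
- gauge_blocks: bystander: flat wooden case 70 x 100 x 30; origin at the centre of its underside
- driver: bystander: screwdriver lying on the table
- foot_stud: bystander: small upright levelling stud, foot 32 diameter, 40 high; origin at the centre of its underside
- indicator: bystander: dial indicator lying flat, 60 diameter, with a 45 mm stem; origin at the centre of its underside
- collar: bystander: dark steel collar, 44 diameter, 16 high; origin at the centre of its underside
Things that resemble listed ones, but are neither listed nor needed, are in the scene too. What is shaped like the rule but yellow is not meant. What is shaped like the bench but purple or yellow is not meant.

How it is judged (in metres and radians):
On the way, in this order (a step that is already met when the one before it is completed fails the run):
1. the blade's hook hangs behind the far edge of the test bar, its tip at least 2 mm below the bar's top, within 35 mm of the bar's middle (x of hook in the frame of sample between 0.017 and 0.045 m and z of hook in the frame of sample below 0.008 m and y of hook in the frame of sample between -0.035 and 0.035 m), for 0.1 s.
2. with the hook still behind the edge, the blade is drawn out more than 10 mm (all of step 1 and value of joint blade above 0.01 m), for 0.2 s.
At the end, for the whole second after the job is handed in: rule still and upright (within 0.12 rad), foot in the slot (at least 4 mm below the plate top), blade drawn out over 10 mm, hook on the bar's far edge (inner face 3 mm inside to 6 mm outside it, tip at least 6 mm below the bar top, within 35 mm of the bar's middle), robot clear (z of foot in the frame of bench below 0.028 m and x of foot in the frame of bench between -0.082 and -0.024 m and y of foot in the frame of bench between -0.008 and 0.008 m and angle between rule's own z axis and vertical below 0.12 rad and value of joint blade above 0.01 m and x of hook in the frame of sample between 0.017 and 0.026 m and z of hook in the frame of sample below 0.004 m and y of hook in the frame of sample between -0.035 and 0.035 m and linear speed of rule below 0.02 m/s); the robot touches nothing.
It fails at once if the stretched rule is let go of while its foot is not yet in the slot (value of joint blade above 0.01 m and z of foot in the frame of bench above 0.029 m and contact force between the fingers and rule below 0.3 N).
It fails at once if the rule presses or pulls on the test bar with more than 20 N (contact force between rule and sample above 20 N).
It fails at once if the rule presses on the slotted plate with more than 40 N (contact force between rule and slot_plate above 40 N).
It fails at once if the robot itself strikes the bench or test bar with more than 10 N (contact force between any of the fingers, the arm and bench above 10 N or contact force between any of the fingers, the arm and sample above 10 N).
It fails at once if another thing on the table is moved by more than 20 mm (distance of any of weight, bowl, gauge_blocks, driver, foot_stud, indicator, collar from where it was at the start of the episode above 0.02 m).
It also fails if it takes over 64 s, if anything falls off the work surface, if the arm or the gripper's body presses on something with over 40 N, if the wrist force passes 120 N, or if a joint passes its speed limit or range.

## Robot

A 6-joint arm with a two-finger parallel gripper is mounted at the origin on the work surface. World frame = base frame: x ahead of the robot, y to its left, z up, the work surface at z = 0. Lengths are in mm, angles in rad, forces in N, time in s.
With the tool pointing down it reaches from about 350 to 975 mm from the base axis. Payload 7.1 kg.
Tool frame: the origin (TCP) lies midway between the tips of the shut fingers; the grasp point (between the pads) lies 19 mm behind it (ctrl.grasp_offset is the distance from the TCP to the grasp point, in mm); z points along the fingers, y is the line along which they close (so a half turn about z gives the same grasp; the last joint's range is limited). The gripper opens to 88 mm and grips with 3 to 60 N. Pads are 20 mm wide; open, the fingers measure 115 mm over their backs; the gripper's body (75 mm by 178 mm) begins 61 mm behind the grasp point.
Start: joints at [1.238, 0.423, 1.63, -0, 1.089, -0.019], TCP at [192.89, 594.473, 222.675] pointing down, gripper open.
Joint ranges: [-3, 3], [-0.9, 2.11], [0.09, 2.58], [-1.31, 4.45], [0.11, 2.69], [-2.54, 2.54]. Speed limits (rad/s): [2.39, 2.39, 3.01, 3.14, 3.14, 3.14].

## Interface

Orientations are given as a rotation vector (axis times angle).
In Python, from workcell import ctrl gives the robot as it stands. The module is installed in compiled form; this text tells all that it offers.
- The arm moves only by the tool servo_tool, never from a script. Its argument "rows" is a list of rows, each a list of 7 numbers: the turn, a rotation vector about the tool's x, y, z as a fraction of full scale, then the shift along the tool's x, y, z as a fraction of full scale, then the finger opening in mm, from 0 to 87.8. A call has 1 to 10 rows; each row is the pose to reach, as a shift and turn from the pose commanded when the call began, along the tool's axes at that moment; what a row does not reach only later rows make up. Full scale, the value 1, is 20 cm for a shift and 1.5 rad for a turn. A row lasts 1/8 s, in which the tool goes at most 62.5 mm and 10.7 degrees, less where a joint would pass 70% of its speed; a pose out of reach is approached as far as the arm can. A call with a number of a shift or a turn outside -1 to 1 is refused whole. A call with a gripper value outside its range is refused whole. The fingers move at their own pace and stop on an object; the grip force is fixed at half the most. Time passes only in rows, so rows that repeat a pose let the fingers close. It gives the time, the measured TCP pose, the force, the opening and the grip force at its end, in the units of the state.
- ctrl.get_obs(): the state, without advancing time (a new reading comes with each control period).
- ctrl.get_image(name): name is "scene" or "top" or "wrist"; returns (picture, depth): 480x640x3 uint8, red, green, blue; 480x640 float32, mm along the optical axis (not along the pixel's ray), 0 where there is no reading.
- ctrl.camera_info(name): a dict with "intrinsics" (3x3 intrinsics, pixels), "k1" (the pictures are not rectified: a ray, as slopes to the right and down, at radius r is drawn at 1 + k1 r^2 times it, then the intrinsics apply), "R" (3x3) and "t" (3): a world point X has camera coordinates R X + t. Camera axes: x right, y down, z forward; pixel columns grow to the right and rows downward; lengths in mm; the calibration is good to about 2 mm. A picture is of the moment at which its call begins: read the wrist's pose just before it. camera_info takes no time and is no camera call; for the wrist camera it gives the pose at the moment of the call.
- ctrl.close_job(): hands the job in; it is judged then, once.
The state is a dict: "t": time; "qpos": joint angles; "qvel": joint speeds; "joint_torque": joint torques, N m; "ee_pos": TCP position; "orientation": TCP orientation; "ft_force": force on the tool from outside, world axes, zero at the start; "moment": the same for the moment, N m; "width": finger opening in mm; "grasp_force": force on a finger pad.
Only numpy, scipy, OpenCV 4.12 (cv2) and the standard library are available. Lean on these libraries where they do the work, as an engineer would, in place of code of your own. Each camera call takes 0.05 s, during which the arm holds its last target. There are 200 camera calls.

## Working session

There is one attempt and no reset: what is moved stays moved. The work goes in short steps, Python scripts to look and compute and a tool call to move; the robot and the scene stay as the last step left them, time stands still between calls to the robot, and variables do not carry over. Pictures are saved under pics/ and viewed, at most 10 in all, crops included, and the job is handed in when it is done.

Besides the shell and the picture viewer there is one more tool, called after "Call:" as name([rows], argument=value, ...), one row to a line, values as JSON. servo_tool: Moves the arm, as the interface text tells. Its arguments: {"type":"object","properties":{"rows":{"type":"array","items":{"type":"array","items":{"type":"number"}}}},"required":["rows"]}

```bash
mkdir -p pics; cat > h.py <<'E'
import numpy as np, cv2
from workcell import ctrl
def info(n):
    c=ctrl.camera_info(n); return np.array(c["intrinsics"]),c["k1"],np.array(c["R"]),np.array(c["t"])
def ray(n,u,v,ci=None):
    K,k1,R,t=ci or info(n)
    p=cv2.undistortPoints(np.array([[[u,v]]],float),K,np.array([k1,0,0,0.]))[0,0]
    return -R.T@t, R.T@np.array([p[0],p[1],1])
def onz(n,u,v,z,ci=None):
    o,d=ray(n,u,v,ci); return o+d*(z-o[2])/d[2]
def proj(n,X,ci=None):
    K,k1,R,t=ci or info(n)
    return cv2.projectPoints(np.array(X,float).reshape(-1,1,3),cv2.Rodrigues(R)[0],t,K,np.array([k1,0,0,0.]))[0][:,0]
def save(f,im): cv2.imwrite('pics/'+f,im[...,::-1])
E
python3 - <<'E'
from h import *
for n in ["top","scene"]:
    im,d=ctrl.get_image(n); save(n+'.png',im); np.savez(n,im=im,d=d)
    print(n,[x.tolist() if hasattr(x,'tolist') else x for x in info(n)])
print(ctrl.get_obs())
E
```

```text
top [[[447.98267304171253, 0.0, 317.6714480868452], [0.0, 447.98267304171253, 242.18644789576126], [0.0, 0.0, 1.0]], 0.006985575090277757, [[0.00821993895863148, -0.999943101878824, 0.006798941717078174], [-0.9973154406948359, -0.008692699210205832, -0.0727072811491813], [0.0727622453967824, -0.0061830401419319826, -0.9973301487769342]], [58.60276528337658, 481.12782872665383, 1154.8219582082886]]
scene [[[493.0923136894595, 0.0, 323.4078649731204], [0.0, 493.0923136894595, 239.45414624025483], [0.0, 0.0, 1.0]], -0.07723604296878761, [[-0.7705163959425644, 0.637407148611681, -0.004075595957355653], [0.5032882235583789, 0.6044409719107328, -0.6175371045557178], [-0.39115910779519414, -0.47787366361239747, -0.7865311907448632]], [344.1410181193362, -237.49695647803682, 1339.3940161406956]]
{'t': 0.1, 'qpos': array([ 1.23799380e+00,  4.23737104e-01,  1.63061082e+00, -2.00260419e-05,
        1.08860311e+00, -1.89691443e-02]), 'qvel': array([-0.00227854, -0.00087477,  0.00078647, -0.00071086, -0.00149897,
       -0.00103862]), 'joint_torque': array([-2.21389760e-04, -5.45611560e+01, -2.74320316e+01,  6.45359536e-02,
        1.87967776e-02, -5.40555811e-05]), 'ee_pos': array([192.73980823, 594.00947345, 221.99757394]), 'orientation': array([-4.90898820e-01, -3.10277854e+00,  2.10554258e-03]), 'ft_force': array([ 0.42706596, -0.40526366, -0.43076294]), 'moment': array([0.02973925, 0.00089578, 0.0289325 ]), 'grasp_force': 0.0, 'width': 88.05363642653668}
```

View pics/top.png

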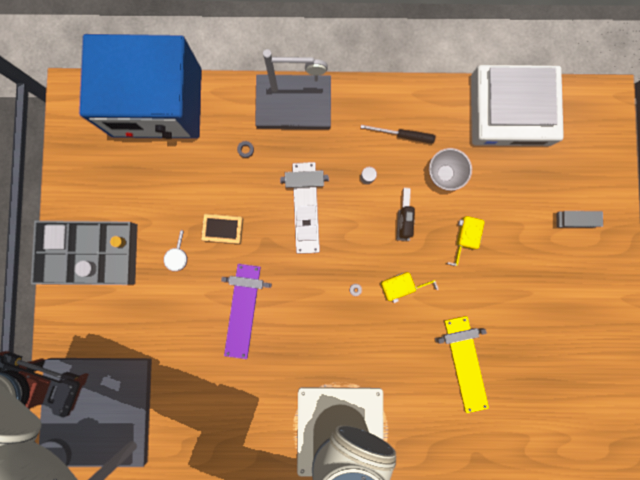

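View pics/scene.png

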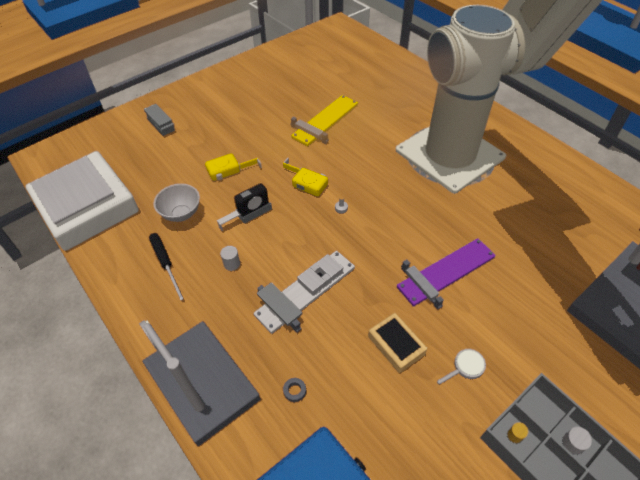

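Candidates for the rule, in top-view pixels: the black case at (406,218), a yellow one at (470,235) and another yellow one at (400,287). For the bench: aluminium at (306,207), purple at (242,310) and yellow at (466,365). By the description I choose the black case and the aluminium bench, and I check both in one crop.

```bash
python3 - <<'E'
from h import *
im=np.load('top.npz')['im']
c=cv2.resize(im[150:270,280:440],None,fx=5,fy=5,interpolation=cv2.INTER_CUBIC); save('crop.png',c)
ci=info('top')
for nm,(u,v),z in [('case',(407,222),70),('bladetip',(406,190),30),('barL',(283,179),36),('barR',(327,179),36),('basefar',(304,164),12),('basenear',(308,251),12),('slot',(306,223),32)]:
    print(nm,onz('top',u,v,z,ci).round(1))
o=ctrl.get_obs(); K,k,R,t=info('wrist'); C=-R.T@t
T=cv2.Rodrigues(o['orientation'])[0]; print('wristcam in tool',T.T@(C-o['ee_pos']),'\n',R@T,K,'\ntool',T)
E
```

```text
case [ 529.5 -160.7   70. ]
bladetip [ 618.4 -166.9   30. ]
barL [643.2 154.3  36. ]
barR [644.3  39.9  36. ]
basefar [689.3 100.7  12. ]
basenear [457.6  87.8  12. ]
slot [529.1  93.4  32. ]
wristcam in tool [  84.63586484   -1.3598761  -162.16760814] 
 [[ 1.15129518e-03  9.99999323e-01  1.67288000e-04]
 [-9.52709309e-01  1.14768606e-03 -3.03880990e-01]
 [-3.03880976e-01  1.90479885e-04  9.52709985e-01]] [[387.45040639   0.         327.43358702]
 [  0.         387.45040639 240.06467812]
 [  0.           0.           1.        ]] 
tool [[-9.51160037e-01  3.08697914e-01 -4.27003284e-04]
 [ 3.08698209e-01  9.51159163e-01 -1.28964016e-03]
 [ 8.03885982e-06 -1.35846933e-03 -9.99999077e-01]]
```

View pics/crop.png

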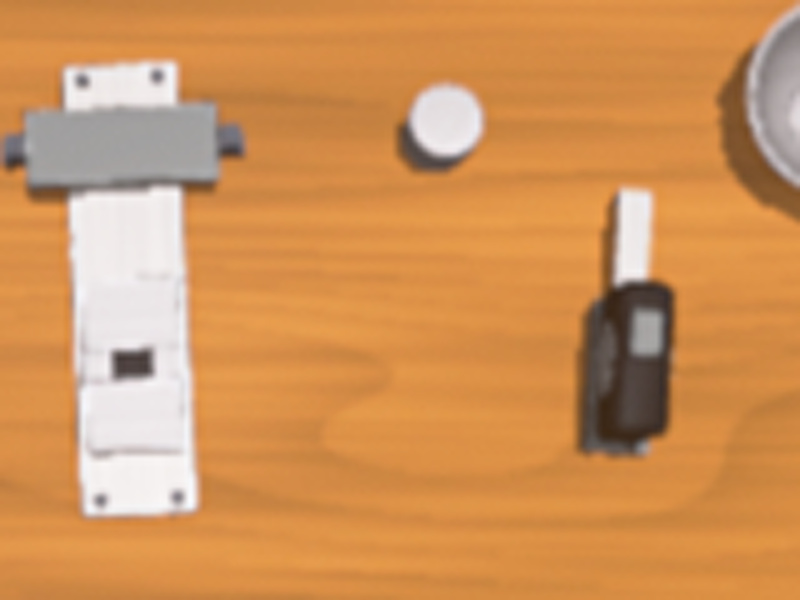

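The crop shows the black rule with its blade pointing up in the image (world +x), and the aluminium bench with its slot visible at crop (132,363), which is full-image (306,223). First I go over the bench for a near look.

Call:
servo_tool([
  [0, 0, 0, -0.25, -0.2, 0, 85],
  [0, 0, 0, -0.5, -0.4, 0, 85],
  [0, 0, 0, -0.8, -0.62, 0, 85],
  [0, 0, 0, -0.8, -0.62, 0, 85],
])

```text
t: 0.6
ee_pos: [307.9, 424.4, 222.4]
orientation: [-0.496, -3.102, 0.002]
ft_force: [0.6, 0.7, -0.1]
width: 84.9
grasp_force: 0.0
```

Call:
servo_tool([
  [0, 0, 0, -0.25, -0.2, 0, 85],
  [0, 0, 0, -0.5, -0.4, 0, 85],
  [0, 0, 0, -0.8, -0.62, 0, 85],
  [0, 0, 0, -0.8, -0.62, 0, 85],
])

```text
t: 1.1
ee_pos: [422.2, 258.1, 222.7]
orientation: [0.496, 3.102, 0.0]
ft_force: [-0.4, 0.4, -0.3]
width: 85.0
grasp_force: 0.0
```

Call:
servo_tool([
  [0, 0, -0.07, -0.25, -0.2, 0, 85],
  [0, 0, -0.14, -0.5, -0.4, 0, 85],
  [0, 0, -0.21, -0.78, -0.61, 0, 85],
  [0, 0, -0.21, -0.78, -0.61, 0, 85],
  [0, 0, -0.21, -0.78, -0.61, 0, 85],
  [0, 0, -0.21, -0.78, -0.61, 0, 85],
])

```text
t: 1.85
ee_pos: [530.5, 97.2, 222.4]
orientation: [0.004, -3.141, -0.0]
ft_force: [-0.6, 0.4, -0.0]
width: 85.3
grasp_force: 0.0
```

```bash
python3 - <<'E'
from h import *
ci=info('wrist'); o=ctrl.get_obs(); im,d=ctrl.get_image('wrist'); save('w1.png',im)
import pickle; pickle.dump((ci,o,im,d),open('w1.pkl','wb')); print(o['ee_pos'],o['orientation'])
E
```

```text
[530.49455334  97.23880253 222.43142598] [ 3.69928672e-03 -3.14067697e+00 -4.45231116e-04]
```

View pics/w1.png

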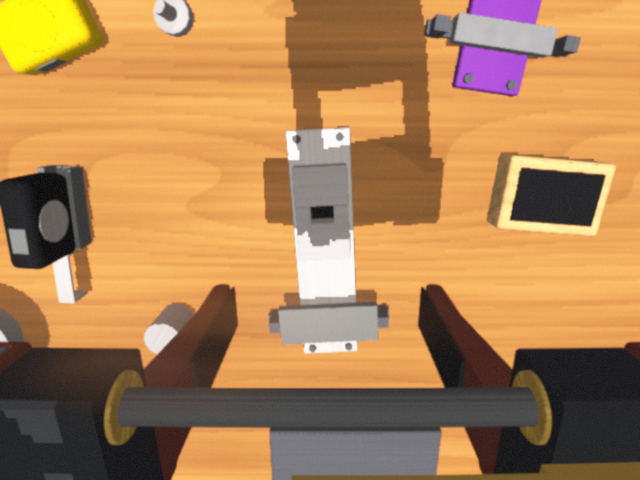

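Call:
servo_tool([
  [0, 0, 0, 0, -0.3, 0, 85],
  [0, 0, 0, 0, -0.6, 0, 85],
  [0, 0, 0, 0, -0.9, 0, 85],
  [0, 0, 0, 0, -1, 0, 85],
])

```text
t: 2.4
ee_pos: [531.4, -105.6, 222.9]
orientation: [0.0, 3.141, -0.0]
ft_force: [0.0, -0.1, -0.0]
width: 84.9
grasp_force: 0.0
```

Call:
servo_tool([
  [0, 0, 0, 0, -0.29, 0, 85],
  [0, 0, 0, 0, -0.29, 0, 85],
  [0, 0, 0, 0, -0.29, 0, 85],
])

```text
t: 2.78
ee_pos: [531.6, -160.9, 222.5]
orientation: [0.003, -3.141, -0.001]
ft_force: [0.0, 0.2, 0.5]
width: 85.0
grasp_force: 0.0
```

```bash
python3 - <<'E'
from h import *
ci=info('wrist'); o=ctrl.get_obs(); im,d=ctrl.get_image('wrist'); save('w2.png',im)
import pickle; pickle.dump((ci,o,im,d),open('w2.pkl','wb')); print(o['ee_pos'],o['orientation'])
E
```

```text
[ 531.63024817 -160.8998487   222.53694776] [ 2.51951088e-03 -3.14108476e+00 -1.20141610e-03]
```

View pics/w2.png

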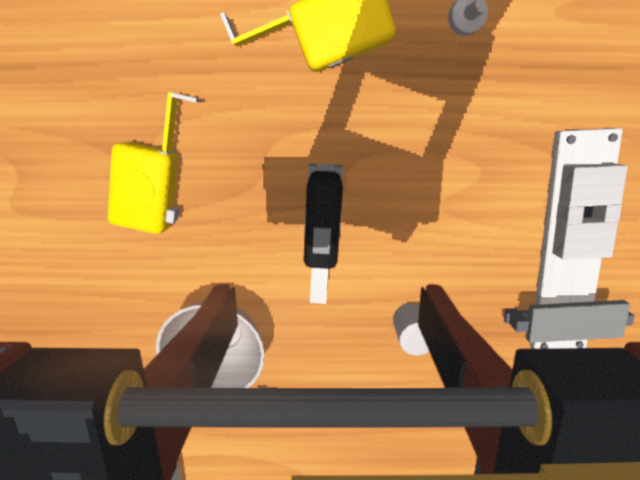

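w1 shows the bench with the slot at (322,212) and the test bar at (328,323). w2 shows the rule at (323,215) with the blade end at (318,303), and no yellow thing in the way. Next I measure both from depth and rays.

```bash
cat >> h.py <<'E'
def cloud(ci,d):
    K,k1,R,t=ci; v,u=np.mgrid[0:480,0:640]
    p=cv2.undistortPoints(np.stack([u,v],-1).reshape(-1,1,2).astype(float),K,np.array([k1,0,0,0.]))[:,0]
    P=np.c_[p,np.ones(len(p))]*d.reshape(-1,1)
    W=((P-t)@R).reshape(480,640,3); W[d==0]=np.nan; return W
def rect(W,m,lo,hi):
    z=W[...,2]; s=m&(z>lo)&(z<hi)
    n,l,st,c=cv2.connectedComponentsWithStats(s.astype(np.uint8)); i=1+np.argmax(st[1:,4])
    P=W[l==i]; r=cv2.minAreaRect(P[:,:2].astype(np.float32))
    return [np.round(x,2) for x in r],round(float(np.median(P[:,2])),1),len(P)
E
python3 - <<'E'
from h import *
import pickle
def box(a,b,c,e):
    m=np.zeros((480,640),bool); m[b:e,a:c]=1; return m
ci,o,im,d=pickle.load(open('w2.pkl','rb')); W=cloud(ci,d)
print('table z',np.nanmedian(W[20:120,20:200,2]))
print('case',rect(W,box(290,160,360,280),66,85))
print('blade',rect(W,box(300,268,340,312),22,40))
print('rest',rect(W,box(300,160,350,180),12,28))
print('case lat pts', [onz('wrist',u,v,75,ci).round(1) for u,v in [(310,175),(341,175)]])
ci,o,im,d=pickle.load(open('w1.pkl','rb')); W=cloud(ci,d)
print('bar',rect(W,box(260,290,400,350),33,42))
print('plate',rect(W,box(280,150,360,250),28,38))
print('base',rect(W,box(280,120,360,360),7,17))
g=im.astype(int).sum(2); m=box(305,195,345,228)&(g<180)
c=cv2.minAreaRect(np.argwhere(m)[:,::-1].astype(np.float32)); print('slot px',c,g[195:230:3,322])
cs=cv2.boxPoints(c); print([onz('wrist',*p,32,ci).round(1) for p in cs])
for nm,p in [('bar',[(280,308),(378,303),(380,340),(282,345)])]:
    print(nm,[onz('wrist',*q,36,ci).round(1) for q in p])
for q in [(296,139),(340,136),(313,348),(348,346)]: print('hole',onz('wrist',*q,12,ci).round(1))
E
```

```text
table z 0.2004185300610394
case ([array([ 533.43, -166.2 ]), array([30.55, 79.66]), np.float64(86.22)], 74.7, 3174)
blade ([array([ 607.77, -170.52]), array([15.96, 37.97]), np.float64(86.67)], 29.9, 555)
rest ([array([ 496.32, -176.87]), array([ 6.51, 13.12]), np.float64(82.49)], 20.2, 67)
case lat pts [array([ 490.9, -175.9,   75. ]), array([ 490.8, -151.1,   75. ])]
bar ([array([646.78,  97.37]), array([ 41.78, 100.16]), np.float64(3.51)], 36.1, 3459)
plate ([array([528.  ,  90.55]), array([80.46, 50.04]), np.float64(3.27)], 32.3, 4106)
base ([array([546.  ,  91.57]), array([180.36,  60.09]), np.float64(3.27)], 12.3, 5468)
slot px ((321.6630554199219, 211.93539428710938), (11.260414123535156, 21.189546585083008), 86.8201675415039) [417 404 422 410  95  70  90  76 281 315 400 398]
[array([525.4,  80.7,  32. ]), array([524.3, 100.4,  32. ]), array([535., 101.,  32.]), array([536.2,  81.2,  32. ])]
bar [array([628.,  49.,  36.]), array([622.2, 146.9,  36. ]), array([664.4, 150.9,  36. ]), array([670.7,  49.6,  36. ])]
hole [465.2  66.6  12. ]
hole [462.3 107.7  12. ]
hole [689.9  80.7  12. ]
hole [687.2 119.5  12. ]
```

Rule: centre (533.4, -166.2), heading -3.5°. Bench: heading +3.3°, slot at about (530, 91), bar centre (646.8, 97.4). I go down to grasp.

Call:
servo_tool([
  [0, 0, 0.042, -0.009, -0.027, 0.1, 85],
  [0, 0, 0.042, -0.009, -0.027, 0.3, 85],
  [0, 0, 0.042, -0.009, -0.027, 0.5, 85],
  [0, 0, 0.042, -0.009, -0.027, 0.65, 85],
  [0, 0, 0.042, -0.009, -0.027, 0.8, 85],
  [0, 0, 0.042, -0.009, -0.027, 0.88, 85],
  [0, 0, 0.042, -0.009, -0.027, 0.93, 85],
  [0, 0, 0.042, -0.009, -0.027, 0.93, 85],
])

```text
t: 3.82
ee_pos: [533.6, -167.3, 36.6]
orientation: [-0.096, -3.14, -0.0]
ft_force: [0.2, 0.1, 0.4]
width: 85.0
grasp_force: 0.0
```

Call:
servo_tool([
  [0, 0, 0, 0, 0, 0, 40],
  [0, 0, 0, 0, 0, 0, 36],
  [0, 0, 0, 0, 0, 0, 32],
  [0, 0, 0, 0, 0, 0, 26],
  [0, 0, 0, 0, 0, 0, 20],
  [0, 0, 0, 0, 0, 0, 20],
  [0, 0, 0, 0, 0, 0, 20],
  [0, 0, 0, 0, 0, 0, 20],
])

```text
t: 4.82
ee_pos: [533.5, -167.4, 36.7]
orientation: [-0.097, -3.14, -0.001]
ft_force: [0.8, 5.1, 2.7]
width: 29.9
grasp_force: 30.0
```

Call:
servo_tool([
  [0, 0, 0, 0, 0, -0.03, 20],
  [0, 0, 0, 0, 0, -0.08, 20],
  [0, 0, 0, 0, 0, -0.16, 20],
  [0, 0, 0, 0, 0, -0.26, 20],
  [0, 0, 0, 0, 0, -0.36, 20],
  [0, 0, 0, 0, 0, -0.46, 20],
  [0, 0, 0, 0, 0, -0.53, 20],
  [0, 0, 0, 0, 0, -0.57, 20],
  [0, 0, 0, 0, 0, -0.57, 20],
])

```text
t: 5.95
ee_pos: [533.7, -167.9, 151.2]
orientation: [0.097, 3.139, -0.001]
ft_force: [0.3, -0.0, -3.0]
width: 29.8
grasp_force: 30.0
```

Call:
servo_tool([
  [0, 0, 0, -0.01, 0.04, 0, 20],
  [0, 0, 0, -0.03, 0.12, 0, 20],
  [0, 0, 0, -0.055, 0.22, 0, 20],
  [0, 0, 0, -0.08, 0.32, 0, 20],
  [0, 0, 0, -0.105, 0.42, 0, 20],
  [0, 0, 0, -0.13, 0.52, 0, 20],
  [0, 0, 0, -0.155, 0.62, 0, 20],
  [0, 0, 0, -0.175, 0.7, 0, 20],
])

```text
t: 6.95
ee_pos: [577.5, -28.8, 150.7]
orientation: [0.096, 3.14, 0.0]
ft_force: [0.3, 0.1, -4.6]
width: 29.7
grasp_force: 30.0
```

Call:
servo_tool([
  [0, 0, -0.01, 0, 0.1, 0, 20],
  [0, 0, -0.02, 0, 0.2, 0, 20],
  [0, 0, -0.035, 0, 0.3, 0, 20],
  [0, 0, -0.05, 0, 0.4, 0, 20],
  [0, 0, -0.065, 0, 0.5, 0, 20],
  [0, 0, -0.079, 0, 0.58, 0, 20],
  [0, 0, -0.079, 0, 0.62, 0, 20],
  [0, 0, -0.079, 0, 0.62, 0, 20],
  [0, 0, -0.079, 0, 0.62, 0, 20],
])

```text
t: 8.07
ee_pos: [584.7, 93.1, 150.6]
orientation: [0.088, -3.14, 0.0]
ft_force: [0.3, -0.9, -4.1]
width: 29.5
grasp_force: 30.0
```

```bash
python3 - <<'E'
from h import *
ci=info('wrist'); o=ctrl.get_obs(); im,d=ctrl.get_image('wrist'); ct=info('top'); im2,d2=ctrl.get_image('top')
import pickle; pickle.dump((ci,o,im,d,ct,im2,d2),open('w3.pkl','wb')); print(o['ee_pos'],o['orientation'])
T=cv2.Rodrigues(o['orientation'])[0]
ez=-10.8 # case centre in tool z
pts={n:o['ee_pos']+T@np.array([-x,y,-(z+10.8)]) for n,(x,y,z) in dict(hooktip=(90,0,-41),bladeendL=(93,-8,-18),bladeendR=(93,8,-18),frontL=(40,-15,27.5)).items()}
for n,p in pts.items(): print(n,p.round(1),proj('wrist',p,ci).round(1),proj('top',p,ct).round(1))
a=im[240:480,160:480]; b=cv2.resize(im2[150:260,270:350],(320,440),interpolation=cv2.INTER_CUBIC)
c=np.zeros((480,800,3),np.uint8); c[:360,:480]=cv2.resize(a,(480,360)); c[:440,480:]=b; save('w3.png',c)
E
```

```text
[584.72711892  93.11570188 150.63932646] [ 8.83427843e-02 -3.14016929e+00  3.07451932e-04]
hooktip [674.6  98.2 120.4] [[328.8 416.6]] [[303.9 158.9]]
bladeendL [678.   90.4 143.4] [[314.7 450.9]] [[307. 155.]]
bladeendR [677.1 106.3 143.4] [[343.2 450.9]] [[300.3 155.3]]
frontL [625.5  80.4 188.9] [[292.6 441. ]] [[310.9 172.6]]
```

View pics/w3.png

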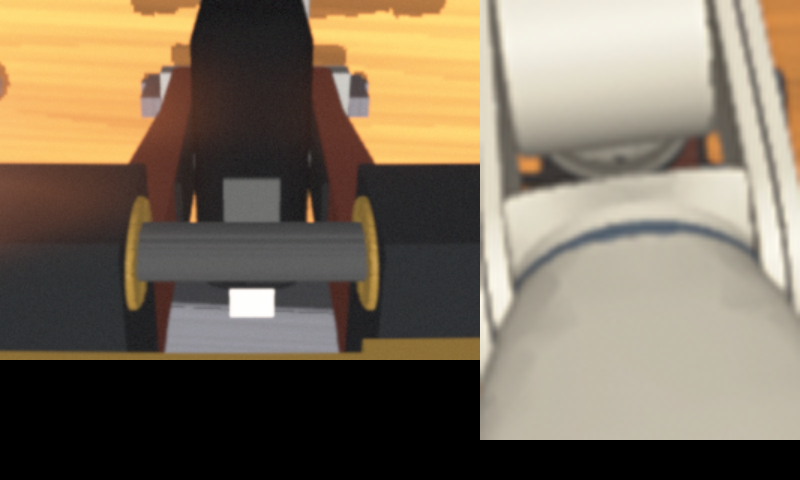

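The blade end appears at full-image wrist (313–343, 451), against a predicted (315–343, 451), so the rule sits in the hand as assumed. I lower the hook beyond the far edge and refine the slot edges from w1.

Call:
servo_tool([
  [0, 0, 0, 0, 0, 0.06, 20],
  [0, 0, 0, 0, 0, 0.14, 20],
  [0, 0, 0, 0, 0, 0.22, 20],
  [0, 0, 0, 0, 0, 0.29, 20],
  [0, 0, 0, 0, 0, 0.34, 20],
  [0, 0, 0, 0, 0, 0.38, 20],
  [0, 0, 0, 0, 0, 0.41, 20],
  [0, 0, 0, 0, 0, 0.435, 20],
  [0, 0, 0, 0, 0, 0.455, 20],
  [0, 0, 0, 0, 0, 0.455, 20],
])

```text
t: 9.43
ee_pos: [584.7, 93.5, 59.5]
orientation: [0.089, -3.14, 0.0]
ft_force: [0.5, 0.1, -4.0]
width: 29.9
grasp_force: 30.0
```

```bash
python3 - <<'E'
from h import *
import pickle
ci,o,im,d=pickle.load(open('w1.pkl','rb'))
g=im.astype(int).sum(2)[:,315:329].mean(1)
for r in range(200,230): print(r,int(g[r]),onz('wrist',322,r,32,ci).round(1)[0],end=' | ')
print()
g=np.load('top.npz')['im'].astype(int).sum(2)[:,304:309].mean(1); ct=info('top')
for r in range(216,229): print(r,int(g[r]),onz('top',306.5,r,32,ct).round(1)[:2],end=' | ')
ob=ctrl.get_obs(); print('\n',ob['ee_pos'],ob['ft_force'])
E
```

```text
200 416 518.9 | 201 419 519.8 | 202 418 520.8 | 203 416 521.7 | 204 408 522.7 | 205 344 523.6 | 206 222 524.6 | 207 111 525.5 | 208 83 526.5 | 209 76 527.4 | 210 76 528.4 | 211 72 529.3 | 212 72 530.3 | 213 76 531.2 | 214 76 532.2 | 215 78 533.2 | 216 81 534.1 | 217 126 535.1 | 218 212 536.1 | 219 279 537.0 | 220 301 538.0 | 221 302 539.0 | 222 316 539.9 | 223 350 540.9 | 224 388 541.9 | 225 401 542.9 | 226 402 543.8 | 227 399 544.8 | 228 397 545.8 | 229 400 546.8 | 
216 697 [547.4  92.3] | 217 699 [544.8  92.3] | 218 705 [542.2  92.3] | 219 631 [539.6  92.2] | 220 350 [537.   92.2] | 221 199 [534.4  92.2] | 222 211 [531.7  92.1] | 223 207 [529.1  92.1] | 224 246 [526.5  92.1] | 225 434 [523.9  92.1] | 226 651 [521.3  92. ] | 227 712 [518.7  92. ] | 228 708 [516.1  92. ] | 
 [584.68068982  93.53333863  59.52414484] [ 0.50196164  0.12958365 -3.95455296]
```

The slot's edges are at x = 524.5 and 541, so its centre is about 532.7. I back away now; contact should come after about 8 mm.

Call:
servo_tool([
  [0, 0, 0, 0.012, 0, 0, 20],
  [0, 0, 0, 0.025, 0, 0, 20],
  [0, 0, 0, 0.037, 0, 0, 20],
  [0, 0, 0, 0.05, 0, 0, 20],
  [0, 0, 0, 0.06, 0, 0, 20],
  [0, 0, 0, 0.07, 0, 0, 20],
  [0, 0, 0, 0.08, 0, 0, 20],
  [0, 0, 0, 0.09, 0, 0, 20],
  [0, 0, 0, 0.1, 0, 0, 20],
  [0, 0, 0, 0.11, 0, 0, 20],
])

```text
t: 10.68
ee_pos: [563.0, 92.3, 59.8]
orientation: [-0.089, 3.14, 0.0]
ft_force: [3.4, 0.3, -3.2]
width: 29.5
grasp_force: 30.0
```

Call:
servo_tool([
  [0, 0, 0, 0.01, 0, 0, 20],
  [0, 0, 0, 0.02, 0, 0, 20],
  [0, 0, 0, 0.03, 0, 0, 20],
  [0, 0, 0, 0.03, 0, 0, 20],
  [0, 0, 0, 0.03, 0, 0, 20],
])

```text
t: 11.3
ee_pos: [556.9, 92.0, 59.8]
orientation: [-0.089, 3.14, 0.0]
ft_force: [3.9, 0.7, -2.7]
width: 29.7
grasp_force: 30.0
```

Hooked: 3.9 N pull, which fits about 20 mm of draw. I back the last few mm and lower in small, force-checked steps.

Call:
servo_tool([
  [0, 0, 0, 0.01, 0, 0, 20],
  [0, 0, 0, 0.019, 0, 0, 20],
  [0, 0, 0, 0.019, 0, 0.005, 20],
  [0, 0, 0, 0.019, 0, 0.01, 20],
  [0, 0, 0, 0.019, 0, 0.01, 20],
  [0, 0, 0, 0.019, 0, 0.01, 20],
])

```text
t: 12.05
ee_pos: [553.2, 91.8, 57.7]
orientation: [-0.089, 3.14, 0.0]
ft_force: [4.0, -0.2, -2.3]
width: 30.2
grasp_force: 30.0
```

Call:
servo_tool([
  [0, 0, 0, 0, 0, 0.005, 20],
  [0, 0, 0, 0, 0, 0.008, 20],
  [0, 0, 0, 0, 0, 0.008, 20],
])

```text
t: 12.42
ee_pos: [553.1, 91.7, 56.0]
orientation: [-0.089, 3.14, -0.0]
ft_force: [4.1, 0.5, -1.1]
width: 29.9
grasp_force: 30.0
```

Call:
servo_tool([
  [0, 0, 0, 0, 0, 0.003, 20],
  [0, 0, 0, 0, 0, 0.005, 20],
  [0, 0, 0, 0, 0, 0.005, 20],
])

```text
t: 12.8
ee_pos: [553.0, 91.7, 55.0]
orientation: [0.089, -3.14, 0.0]
ft_force: [4.1, 0.5, -2.0]
width: 30.2
grasp_force: 30.0
```

Call:
servo_tool([
  [0, 0, 0, 0, 0, 0.003, 20],
  [0, 0, 0, 0, 0, 0.006, 20],
  [0, 0, 0, 0, 0, 0.008, 20],
  [0, 0, 0, 0, 0, 0.008, 20],
])

```text
t: 13.3
ee_pos: [553.0, 91.7, 53.4]
orientation: [0.089, -3.14, 0.0]
ft_force: [4.8, 0.1, -1.3]
width: 29.4
grasp_force: 30.0
```

The foot is about 2 mm below the plate top with no load, so it is in the slot. I lower further.

Call:
servo_tool([
  [0, 0, 0, 0, 0, 0.003, 20],
  [0, 0, 0, 0, 0, 0.006, 20],
  [0, 0, 0, 0, 0, 0.01, 20],
  [0, 0, 0, 0, 0, 0.014, 20],
  [0, 0, 0, 0, 0, 0.014, 20],
  [0, 0, 0, 0, 0, 0.014, 20],
])

```text
t: 14.05
ee_pos: [553.0, 91.7, 50.6]
orientation: [0.089, -3.14, 0.0]
ft_force: [4.2, 0.6, -2.2]
width: 29.7
grasp_force: 30.0
```

Call:
servo_tool([
  [0, 0, 0, 0, 0, 0.003, 20],
  [0, 0, 0, 0, 0, 0.005, 20],
  [0, 0, 0, 0, 0, 0.005, 20],
])

```text
t: 14.42
ee_pos: [553.0, 91.8, 49.6]
orientation: [0.089, -3.14, 0.0]
ft_force: [4.1, -0.1, -1.1]
width: 29.6
grasp_force: 30.0
```

Call:
servo_tool([
  [0, 0, 0, 0, 0, 0.003, 20],
  [0, 0, 0, 0, 0, 0.004, 20],
  [0, 0, 0, 0, 0, 0.004, 20],
])

```text
t: 14.8
ee_pos: [553.0, 91.7, 48.9]
orientation: [0.089, -3.14, -0.0]
ft_force: [4.5, 0.0, -1.8]
width: 30.0
grasp_force: 30.0
```

Call:
servo_tool([
  [0, 0, 0, 0, 0, 0.003, 20],
  [0, 0, 0, 0, 0, 0.003, 20],
  [0, 0, 0, 0, 0, 0.003, 20],
])

```text
t: 15.18
ee_pos: [553.1, 91.8, 48.7]
orientation: [-0.089, 3.14, 0.0]
ft_force: [2.9, 0.7, 6.1]
width: 29.8
grasp_force: 30.0
```

Home: 8 N reaction at the expected height. I ease forward to the slot's front wall before releasing.

Call:
servo_tool([
  [0, 0, 0, -0.004, 0, -0.001, 20],
  [0, 0, 0, -0.008, 0, -0.001, 20],
  [0, 0, 0, -0.008, 0, -0.001, 20],
])

```text
t: 15.55
ee_pos: [553.2, 91.7, 48.7]
orientation: [0.089, -3.137, 0.0]
ft_force: [-2.5, 1.0, 8.3]
width: 29.9
grasp_force: 30.0
```

Call:
servo_tool([
  [0, 0, 0, -0.003, 0, 0, 20],
  [0, 0, 0, -0.003, 0, 0, 20],
])

```text
t: 15.8
ee_pos: [553.3, 91.8, 48.7]
orientation: [0.089, -3.137, 0.0]
ft_force: [-3.8, 0.7, 11.1]
width: 29.6
grasp_force: 30.0
```

The fx sign flipped with almost no travel, so the foot bears on the front wall. I relax slightly, open, and retreat upward.

Call:
servo_tool([
  [0, 0, 0, 0.005, 0, 0, 20],
  [0, 0, 0, 0.005, 0, 0, 20],
  [0, 0, 0, 0.005, 0, 0, 36],
  [0, 0, 0, 0.005, 0, 0, 44],
  [0, 0, 0, 0.005, 0, 0, 60],
  [0, 0, 0, 0.005, 0, 0, 70],
  [0, 0, 0, 0.005, 0, 0, 70],
])

```text
t: 16.68
ee_pos: [554.1, 91.8, 48.4]
orientation: [0.089, -3.14, 0.0]
ft_force: [-0.4, -0.5, 0.3]
width: 68.8
grasp_force: 0.0
```

Call:
servo_tool([
  [0, 0, 0, 0.005, 0, -0.05, 70],
  [0, 0, 0, 0.005, 0, -0.15, 70],
  [0, 0, 0, 0.005, 0, -0.3, 70],
  [0, 0, 0, 0.005, 0, -0.5, 70],
  [0, 0, 0, 0.005, 0, -0.7, 70],
  [0, 0, 0, 0.005, 0, -0.85, 70],
  [0, 0, 0, 0.005, 0, -0.9, 70],
  [0, 0, 0, 0.005, 0, -0.9, 70],
])

```text
t: 17.68
ee_pos: [553.2, 91.7, 228.8]
orientation: [-0.089, 3.139, 0.0]
ft_force: [0.3, -0.3, -0.1]
width: 70.2
grasp_force: 0.0
```

```bash
python3 - <<'E'
from h import *
ci=info('wrist'); o=ctrl.get_obs(); im,d=ctrl.get_image('wrist'); save('w4.png',im)
W=cloud(ci,d); m=np.zeros((480,640),bool); m[100:330,270:390]=1
print(o['ee_pos'],o['ft_force'],rect(W,m,80,93))
E
```

```text
[553.22952648  91.72972096 228.77731984] [ 0.25624962 -0.32464408 -0.05201377] ([array([554.09,  90.84]), array([77.98, 29.99]), np.float64(3.22)], 86.8, 3242)
```

View pics/w4.png

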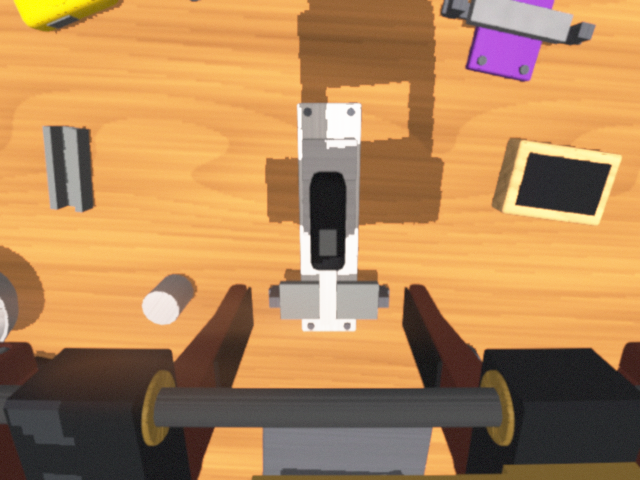

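The rule's case stands upright on the plate at (328,220), its top at z = 86.8 mm against the expected 87. The blade crosses the bar to its far edge at about (328,320), and the robot is clear. I hand the job in.

```bash
python3 -c "
from workcell import ctrl
print(ctrl.close_job())"
```

```text
the job is handed in; nothing more can be done
None
```

The rule is locked upright in the slot with its blade stretched across the test bar, the robot is clear, and the job is handed in at about 18 s; no verdict was returned.

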